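# Wedge the rack's drooping shelf up to the pencil line

## Task

The loose end of the shelf in the small wooden rack has dropped. Slide the wooden wedge, thin end first, in under the shelf from the rack's open front until the top of the loose end is level with the pencil line on the posts, and leave the wedge lying flat there with the shelf resting on it, ready to be screwed. Leave the flask, the spectacle case, the bowl of screws and the screwdriver where they are.

Things in the scene. Friction and masses are not known exactly. Their poses are not given: they have to be found in the camera images.
- rack: Small timber rack, fixed. Origin on the table under its middle; x points from its open front to its back, z up. Four 24 mm posts, 180 mm high, centred at x = +-83, y = +-148 mm, on 12 mm thick, 26 mm wide runners along x at y = +-148. The front is 272 mm wide between the posts; nothing lies on the table there or under the shelf. Top rails at both ends and the back, none along the front.
- shelf: Plywood shelf of the rack: 138 mm deep (rack x from -69 to +69), 320 mm long, 18 mm thick, 0.5 to 0.9 kg, hinged on a bolt at the rack's +y end. Origin on the bolt; the board reaches 308 mm along its own -y; own z is its upward normal. It starts 0.065 rad down, the loose end's underside 12 mm above the table. It turns up freely and falls back. Level, its underside is at 32, its top at 50 mm.
- shelf_end (a point): Middle of the top edge of the shelf's loose end, at rack y = -160 mm; it starts 30 mm above the table.
- pencil_line: Dark pencil line, 2 mm thick, drawn level round both posts at the shelf's loose end. Origin at the line's middle height, midway between those posts (rack x = 0, y = -148 mm). Its height above the table differs from case to case, 45 to 55 mm; the top of the shelf's loose end belongs at this height.
- wedge: Loose beech wedge, 220 mm long, 60 wide, 0.25 kg, on the table before the rack, thin end towards the shelf. Origin at the middle of its underside; x points to the thin end. 49 mm high at the thick end (upright flat face at x = -110), falling evenly to 5 mm at the thin end (x = +110), 1 in 5. A few newtons push it; friction keeps it from sliding back out under the shelf.
- thermos: Green vacuum flask standing upright, 72 mm diameter, 215 mm high, origin under its middle. To be left alone.
- spectacle_case: Blue spectacle case, 160 x 64 x 38 mm, origin under its middle. To be left alone.
- screw_bowl: White plastic bowl with brass screws, 144 mm across the rim, 55 mm high, origin under its middle. To be left alone.
- screwdriver: Screwdriver lying on the table, origin near its middle. To be left alone.
- bolt (a point): Axis of the shelf's bolt, which lies along the rack's x at rack y = +148 mm, 41 mm above the table; this point is midway between front and back.
There are look-alikes about, which are no part of the job. What is shaped like the wedge but pink or yellow is not meant.

How it is judged:
By the outcome, as a careful person would: the job done as asked, in the order asked, and still so for the second after the job is handed in, with the robot touching nothing.
It also fails if it takes over 51 s, if anything falls off the work surface, if the arm or the gripper's body presses on something with over 40 N, if the wrist force passes 120 N, or if a joint passes its speed limit or range.

## Robot

A 6-joint arm with a two-finger parallel gripper is mounted at the origin on the work surface. World frame = base frame: x ahead of the robot, y to its left, z up, the work surface at z = 0. Lengths are in m, angles in degrees, forces in N, time in s.
With the tool pointing down it reaches from about 0.4 to 0.825 m from the base axis. Payload 7 kg.
Tool frame: the origin (TCP) lies midway between the tips of the shut fingers; the grasp point (between the pads) lies 19 mm behind it (ctrl.grip_point_offset is the distance from the TCP to the grasp point, in m); x points along the fingers, y is the direction in which the jaws open and shut, and the axes are right-handed (so a half turn about x gives the same grasp; the last joint's range is limited). The gripper opens to 88 mm and grips with 3 to 60 N. Pads are 19 mm wide; open, the fingers measure 130 mm over their backs; the gripper's body (78 mm by 193 mm) begins 47 mm behind the grasp point.
Start: joints at [-56.832, 20.546, 0.682, 0, -70.136, -16.507], TCP at [0.194, -0.647, 0.227] pointing down, gripper open.
Joint ranges: [-176.03, 176.03], [-82.01, 121.73], [-58.28, 71.71], [-173.87, 95.51], [-174.79, -0.11], [-173.66, 173.66]. Speed limits (degrees/s): [136.94, 136.94, 172.46, 180, 180, 180].

## Interface

Orientations are given as [roll, pitch, yaw] about the fixed x, y, z axes, in that order (R = Rz(yaw) Ry(pitch) Rx(roll)).
In Python, from plant import ctrl gives the robot as it stands.
- The arm moves only by the tool drive_tool, never from a script. Its argument "plan" is a list of rows, each a list of 3 entries, a list of its own where there are three numbers: the shift along the tool's x, y, z in m, then the turn, a rotation vector about the tool's x, y, z in degrees, then the opening, from 0 (shut) to 1 (fully open). In form: [[[dx, dy, dz], [wx, wy, wz], grip], ...]. A call has 1 to 20 rows; each row is the pose to reach, as a shift and turn from the pose measured when the call began, along the tool's axes at that moment; what a row does not reach only later rows make up. A row lasts 1/12 s, in which the tool goes at most 41.7 mm and 7.16 degrees, less where a joint would pass 70% of its speed; a pose out of reach is approached as far as the arm can. A call with a gripper value outside its range is refused whole. The fingers move at their own pace and stop on an object; the grip force is fixed at half the most. Time passes only in rows, so rows that repeat a pose let the fingers close. It gives the time, the measured TCP pose, the force and the opening at its end, in the units of the state.
- ctrl.get_obs(): the state, without advancing time (a new reading comes with each control period).
- ctrl.snapshot(name): name is "side" or "top" or "wrist"; returns the picture (420x560x3 uint8, blue, green, red); there is no depth.
- ctrl.get_calibration(name): a dict with "fx", "fy", "cx", "cy" (pixels), "R" (3x3) and "t" (3): a world point X has camera coordinates R X + t. Camera axes: x right, y down, z forward; pixel columns grow to the right and rows downward; lengths in m; the calibration is good to about 2 mm. The wrist camera is an equidistant fisheye: a pixel r from the principal point sees the ray r / f radians off the axis. A picture is of the moment at which its call begins: read the wrist's pose just before it. get_calibration takes no time and is no camera call; for the wrist camera it gives the pose at the moment of the call.
- ctrl.close_job(): hands the job in, once; it reports no verdict.
Trained networks look in the newest picture that a camera, given by its name, has taken for a name from the list of things; names that differ only in an ending like _2 or _b are one class to them, and where a whole thing is asked for, a point or a joint stands for the part that bears it (a point fixed in the world has none). Each returns a list of dicts, best first, with "confidence" (0 to 1); they miss things now and then, are a little off and sometimes report something else, mostly with a low value. They report only what shows in the picture. A call takes as long as a camera call. They do not tell look-alikes from the thing itself.
- ctrl.cut_out(camera, name): "pixels" (420x560 bool, what is visible of it) and "pixel" ([column, row] in pixels, amid what is visible of it).
- ctrl.landmark_of(camera, name): "pixel" ([column, row] in pixels: a listed point, or the origin of a listed thing).
The state is a dict: "clock": time; "joint_pos": joint angles; "qvel": joint speeds; "tau": joint torques, N m; "tool_pos": TCP position; "orientation": TCP orientation; "force": force on the tool from outside, world axes, zero at the start; "moment": the same for the moment, N m; "opening": finger opening in m.
Only numpy, scipy, OpenCV 4.12 (cv2) and the standard library are available. Lean on these libraries where they do the work, as an engineer would, in place of code of your own. Each camera call takes 0.05 s, during which the arm holds its last target. There are 200 camera calls.

## Working session

There is one attempt and no reset: what is moved stays moved. The work goes in short steps, Python scripts to look and compute and a tool call to move; the robot and the scene stay as the last step left them, time stands still between calls to the robot, and variables do not carry over. Pictures are saved under pics/ and viewed, about 8 in all and at most 12, crops included, and the job is handed in when it is done.

Besides the shell and the picture viewer there is one more tool, called after "Request:" by a JSON object that holds its "method" and its "body", one argument or row to a line. drive_tool: Moves the arm, as the interface text tells. Its arguments: {"type":"object","properties":{"plan":{"type":"array","items":{"type":"array"}}},"required":["plan"]}

```bash
mkdir -p pics; ls; cat > h.py <<'E'
from plant import ctrl
import numpy as np, cv2
def ray(c,px):
    px=np.array(px,float); x=(px[0]-c['cx'])/c['fx']; y=(px[1]-c['cy'])/c['fy']
    R=np.array(c['R']);t=np.array(c['t'])
    if c.get('fish'):
        r=np.hypot(x,y); d=np.array([np.sin(r)*x/max(r,1e-9),np.sin(r)*y/max(r,1e-9),np.cos(r)])
    else: d=np.array([x,y,1.])
    return -R.T@t, R.T@(d/np.linalg.norm(d))
def cal(n):
    c=dict(ctrl.get_calibration(n)); c['fish']=n=='wrist'; return c
def onz(c,px,z):
    o,d=ray(c,px); return o+d*(z-o[2])/d[2]
def tri(obs):
    A=np.zeros((3,3));b=np.zeros(3);rs=[ray(c,p) for c,p in obs]
    for o,d in rs:
        P=np.eye(3)-np.outer(d,d);A+=P;b+=P@o
    X=np.linalg.solve(A,b)
    return X,[float(np.linalg.norm((np.eye(3)-np.outer(d,d))@(X-o))) for o,d in rs]
def proj(c,X):
    p=np.array(c['R'])@np.array(X)+np.array(c['t'])
    if c['fish']:
        r=np.hypot(p[0],p[1]);th=np.arctan2(r,p[2]);u=p[:2]/max(r,1e-9)*th
    else: u=p[:2]/p[2]
    return np.array([c['cx']+c['fx']*u[0],c['cy']+c['fy']*u[1]])
E
python3 - <<'E'
from h import *
np.set_printoptions(precision=4,suppress=True)
print(ctrl.get_obs())
for n in ['side','top']:
    im=ctrl.snapshot(n); cv2.imwrite(f'pics/{n}0.png',im)
    c=cal(n); print(n,c['fx'],-np.array(c['R']).T@c['t'])
    for k in ['rack','shelf','shelf_end','pencil_line','wedge','bolt','thermos','spectacle_case','screw_bowl','screwdriver']:
        print(k,[(np.round(d['pixel'],1).tolist(),round(d['confidence'],2),onz(c,d['pixel'],0).round(3).tolist()) for d in ctrl.landmark_of(n,k)][:4])
a=cv2.imread('pics/side0.png');b=cv2.imread('pics/top0.png')
E
```

```text
pics
{'clock': 0.0, 'joint_pos': array([-56.8325,  20.5885,   0.6331,  -0.0202, -70.1357, -16.508 ]), 'qvel': array([ 0.022 ,  0.0025,  0.0047,  0.0098,  0.0306, -0.0802]), 'tau': array([ -0.0001, -58.2721,  29.3052,   6.9971,   0.007 ,  -0.0002]), 'tool_pos': array([ 0.1934, -0.6462,  0.2256]), 'orientation': array([ 94.7749,  89.9069, 111.4275]), 'force': array([-0.1899,  0.0014,  0.0121]), 'moment': array([ 0.0064, -0.0328,  0.0111]), 'opening': 0.08731154181326155}
side 388.8190204368401 [0.448  1.1496 0.8208]
rack [([287.5, 263.2], 0.94, [0.524, 0.199, -0.0])]
shelf [([333.3, 251.8], 0.7, [0.377, 0.131, 0.0])]
shelf_end [([236.7, 259.4], 0.85, [0.691, 0.192, 0.0])]
pencil_line []
wedge [([282.1, 219.9], 0.84, [0.563, -0.044, 0.0]), ([334.0, 200.9], 0.82, [0.367, -0.192, 0.0]), ([230.9, 223.9], 0.6, [0.75, -0.006, 0.0])]
bolt [([333.8, 253.0], 0.93, [0.376, 0.137, -0.0])]
thermos [([322.2, 334.7], 0.66, [0.414, 0.474, 0.0])]
spectacle_case [([258.1, 331.4], 0.96, [0.581, 0.477, 0.0]), ([321.6, 337.7], 0.46, [0.415, 0.484, -0.0])]
screw_bowl [([290.6, 164.3], 0.63, [0.563, -0.512,
[... 193 characters left out ...]
 [0.375, 0.183, 0.0]), ([135.3, 250.6], 0.47, [0.414, 0.47, 0.0])]
shelf_end [([210.0, 171.7], 0.61, [0.68, 0.216, 0.0]), ([415.2, 203.9], 0.21, [0.561, -0.481, 0.0])]
pencil_line []
wedge [([329.8, 261.2], 0.92, [0.371, -0.187, 0.0]), ([285.0, 206.1], 0.86, [0.559, -0.039, 0.0]), ([278.1, 145.4], 0.73, [0.768, -0.018, 0.0])]
bolt [([221.5, 261.9], 0.88, [0.373, 0.178, 0.0])]
thermos [([134.0, 251.5], 0.9, [0.411, 0.474, 0.0])]
spectacle_case [([285.8, 204.6], 0.75, [0.564, -0.042, 0.0]), ([132.7, 202.7], 0.57, [0.577, 0.48, 0.0])]
screw_bowl [([412.9, 205.4], 0.61, [0.556, -0.473, 0.0]), ([285.8, 204.4], 0.36, [0.565, -0.042, 0.0])]
screwdriver [([423.0, 260.0], 0.51, [0.371, -0.501, 0.0])]
```

View pics/side0.png

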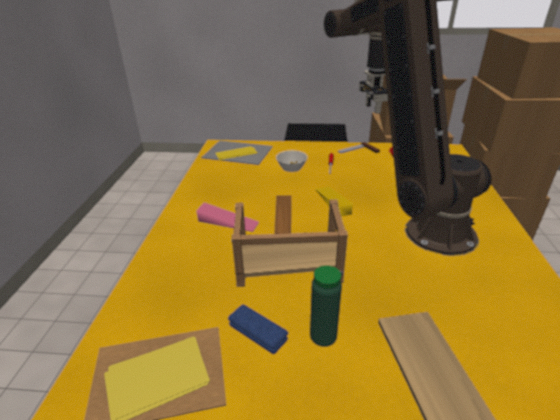

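View pics/top0.png

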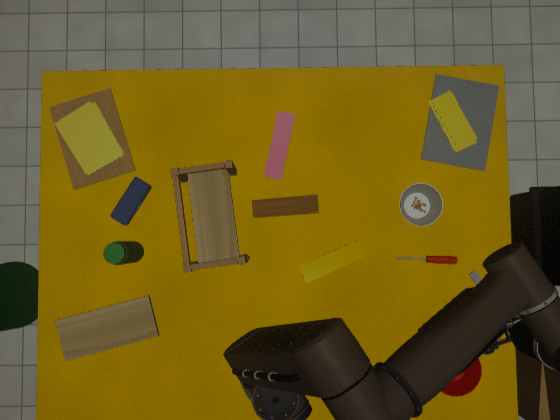

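The side and top views show three wedge-shaped things in the top view: brown wood at (285,206), pink at (280,145) and yellow at (331,261). The brown one fits, since it is beech-coloured and lies before the rack's open front. The rack is at (208,218) with its open front to the right, which is -y in the world. The loose end is at (210,172). I'll confirm in a crop and work out the poses.

```bash
python3 - <<'E'
from h import *
np.set_printoptions(precision=4,suppress=True)
ims={n:ctrl.snapshot(n) for n in ['side','top','wrist']}
cv2.imwrite('pics/crop1.png',cv2.resize(ims['top'][140:290,160:360],None,fx=4,fy=4,interpolation=cv2.INTER_CUBIC))
cs={n:cal(n) for n in ims}
for k in ['rack','bolt','shelf_end','wedge']:
    ps=[[d['pixel'] for d in ctrl.landmark_of(n,k)] for n in ('side','top')]
    for a in ps[0]:
        for b in ps[1]:
            X,e=tri([(cs['side'],a),(cs['top'],b)])
            if max(e)<.012: print(k,a,b,X,np.round(e,4))
for d in ctrl.cut_out('top','wedge'):
    m=d['pixels'].astype(np.uint8); (c,s,a)=cv2.minAreaRect(cv2.findNonZero(m)); bp=cv2.boxPoints((c,s,a))
    print('box',d['pixel'],d['confidence'],m.sum(),[onz(cs['top'],p,.025)[:2].round(4).tolist() for p in bp])
w=cs['wrist']; o=ctrl.get_obs()
from scipy.spatial.transform import Rotation as Ro
Rt=Ro.from_euler('xyz',o['orientation'],degrees=True).as_matrix()
cp=-np.array(w['R']).T@w['t']
print('Rt',Rt,'cam in tool',Rt.T@(cp-o['tool_pos']),'cam axes in tool (rows x,y,z)',np.array(w['R'])@Rt,w['fx'],w['cx'],w['cy'])
E
```

```text
bolt [334.8, 254.2] [220.0, 262.4] [0.3739 0.18   0.0299] [0.0013 0.0013]
shelf_end [237.3, 259.1] [204.2, 169.8] [0.6807 0.2307 0.0343] [0.0014 0.0014]
wedge [332.4, 201.5] [334.4, 261.2] [ 0.3714 -0.204  -0.0101] [0.001 0.001]
wedge [228.7, 221.5] [277.8, 145.3] [ 0.7638 -0.0173  0.0028] [0.0038 0.0038]
wedge [286.2, 262.1] [284.2, 207.8] [ 0.5574 -0.0393 -0.2004] [0.0085 0.0085]
box [284.7, 207.4] 0.9 1196 [[0.5824, 0.0753], [0.5993, -0.1448], [0.534, -0.1494], [0.5172, 0.0701]]
box [331.0, 259.8] 0.89 1236 [[0.3566, -0.0759], [0.4473, -0.2777], [0.3888, -0.3036], [0.2984, -0.1022]]
box [278.3, 145.8] 0.85 1166 [[0.6596, 0.0363], [0.8814, -0.0152], [0.867, -0.0753], [0.6455, -0.0234]]
box [130.9, 199.7] 0.28 925 [[0.5326, 0.5511], [0.6676, 0.4671], [0.6304, 0.4087], [0.4957, 0.4929]]
Rt [[ 0.     -0.2867  0.958 ]
 [-0.0001  0.958   0.2867]
 [-1.     -0.0001  0.    ]] cam in tool [-0.1576  0.0007 -0.0836] cam axes in tool (rows x,y,z) [[ 0.0002  1.     -0.0004]
 [-0.3066  0.0004  0.9518]
 [ 0.9518 -0.0001  0.3066]] 325.19226210127806 282.01140696295016 211.0466201221012
```

View pics/crop1.png

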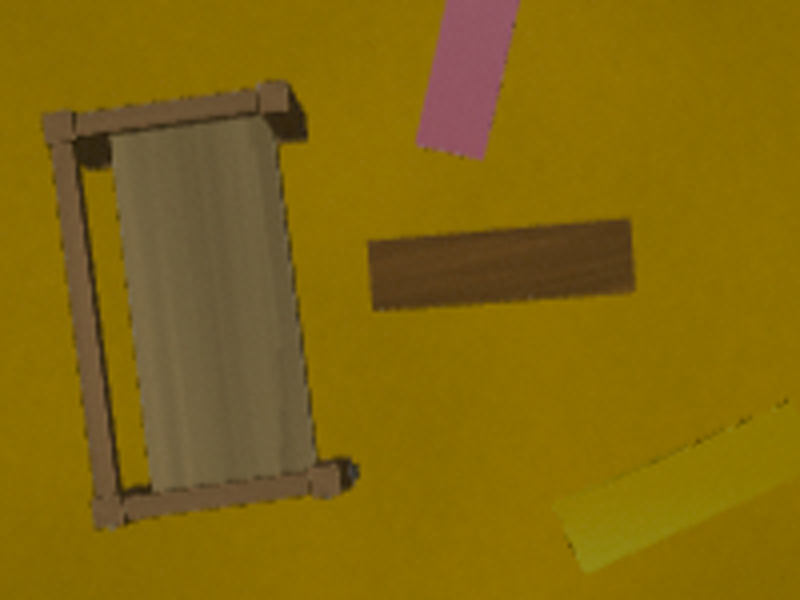

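```bash
python3 - <<'E'
from h import *
np.set_printoptions(precision=4,suppress=True)
c=cal('top'); f=lambda p,z: onz(c,(p[0]/4-.375+160,p[1]/4-.375+140),z)
P=np.array([f(p,.18) for p in [(60,125),(272,97),(325,478),(108,512)]])[:,:2]
L=np.array([[83,-148],[-83,-148],[-83,148],[83,148]])/1e3
ctr=P.mean(0); H=(L).T@(P-ctr); ang=np.arctan2(H[0,1]-H[1,0],H[0,0]+H[1,1])
R=np.array([[np.cos(ang),-np.sin(ang)],[np.sin(ang),np.cos(ang)]])
print('rack',ctr,np.degrees(ang),'resid',P-ctr-L@R.T)
W=np.array([f((368,242),.005),f((373,310),.005),f((630,219),.049),f((634,292),.049)])[:,:2]
th=W[:2].mean(0);tk=W[2:].mean(0);d=th-tk
print('wedge thin',th,'thick',tk,'len',np.linalg.norm(d),'yaw',np.degrees(np.arctan2(d[1],d[0])))
print('in rack: thin',R.T@(th-ctr),'thick',R.T@(tk-ctr),'widths',np.linalg.norm(W[0]-W[1]),np.linalg.norm(W[2]-W[3]))
for q in [(-.083,-.148),(.083,-.148)]: print('post',ctr+R@np.array(q))
for q in [-.04,-.06,-.08,-.1]: print('grip pt rack y',q, ctr+R@np.array([-.12,q]))
E
```

```text
rack [0.5228 0.2014] 97.324353450465 resid [[ 0.0008 -0.0011]
 [-0.0008  0.0007]
 [ 0.0013  0.0001]
 [-0.0013  0.0002]]
wedge thin [0.5517 0.0724] thick [ 0.5633 -0.1458] len 0.21851543574247928 yaw 93.0438602890047
in rack: thin [-0.1315 -0.0122] thick [-0.3494  0.0041] widths 0.0578853338685527 0.06051455067926448
post [0.6802 0.1379]
post [0.659  0.3026]
grip pt rack y -0.04 [0.5778 0.0874]
grip pt rack y -0.06 [0.5976 0.09  ]
grip pt rack y -0.08 [0.6175 0.0925]
grip pt rack y -0.1 [0.6373 0.0951]
```

Rack pose fits: residuals are about 1 mm and yaw is 97.3°. The wedge length measures 218.5 mm against 220. The crop confirms the brown wedge at crop (500,265), with its thick end on the right. Next I move above the thick end with the camera facing the rack.

Request:
{"method": "drive_tool", "body": {
  "plan": [
    [[0, 0.388, 0.501], [-76.3, 0, 0], 1],
    [[0, 0.388, 0.501], [-76.3, 0, 0], 1],
    [[0, 0.388, 0.501], [-76.3, 0, 0], 1],
    [[0, 0.388, 0.501], [-76.3, 0, 0], 1],
    [[0, 0.388, 0.501], [-76.3, 0, 0], 1],
    [[0, 0.388, 0.501], [-76.3, 0, 0], 1],
    [[0, 0.388, 0.501], [-76.3, 0, 0], 1],
    [[0, 0.388, 0.501], [-76.3, 0, 0], 1],
    [[0, 0.388, 0.501], [-76.3, 0, 0], 1],
    [[0, 0.388, 0.501], [-76.3, 0, 0], 1],
    [[0, 0.388, 0.501], [-76.3, 0, 0], 1],
    [[0, 0.388, 0.501], [-76.3, 0, 0], 1],
    [[0, 0.388, 0.501], [-76.3, 0, 0], 1],
    [[0, 0.388, 0.501], [-76.3, 0, 0], 1],
    [[0, 0.388, 0.501], [-76.3, 0, 0], 1],
    [[0, 0.388, 0.501], [-76.3, 0, 0], 1],
    [[0, 0.388, 0.501], [-76.3, 0, 0], 1],
    [[0, 0.388, 0.501], [-76.3, 0, 0], 1],
    [[0, 0.388, 0.501], [-76.3, 0, 0], 1],
    [[0, 0.388, 0.501], [-76.3, 0, 0], 1]
  ]
}}

```text
clock: 3.37
tool_pos: [0.5616, -0.1322, 0.2267]
orientation: [-127.8, 90.0, -34.9]
force: [-0.7, 0.0, 0.1]
opening: 0.0876
```

```bash
python3 - <<'E'
from h import *
np.set_printoptions(precision=4,suppress=True)
o=ctrl.get_obs(); c=cal('wrist'); im=ctrl.snapshot('wrist'); cv2.imwrite('pics/w1.png',im)
print(o['clock'],o['tool_pos'],o['orientation'],o['joint_pos'])
for k in ['pencil_line','shelf_end','wedge','rack','bolt']:
    print(k,[(np.round(d['pixel'],1).tolist(),round(d['confidence'],2),onz(c,d['pixel'],0).round(3).tolist()) for d in ctrl.landmark_of('wrist',k)][:3])
E
```

```text
3.3667 [ 0.5616 -0.1322  0.2267] [-127.8037   89.9977  -34.9104] [  6.1687  11.3656 -12.0008   0.0016 -66.6319  -3.2761]
pencil_line []
shelf_end []
wedge [([281.8, 249.2], 0.8, [0.557, -0.039, 0.0]), ([135.1, 252.3], 0.69, [0.762, -0.02, 0.0]), ([430.6, 143.0], 0.59, [0.376, -0.191, 0.0])]
rack []
bolt []
```

View pics/w1.png

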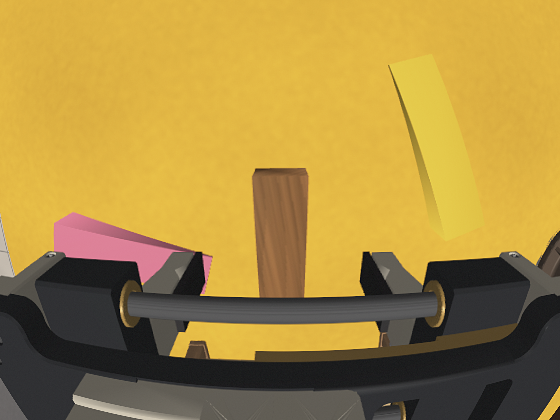

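The wrist view shows the brown wedge's thick end centred at (280,172), with pink on the left and yellow on the right. The rack is hidden behind the gripper. I'll work out a sideways tilted pose that shows the pencil line on the loose-end front post.

```bash
cat >> h.py <<'E'
from scipy.spatial.transform import Rotation as Ro
def rel(pos,Rg):
    o=ctrl.get_obs(); R=Ro.from_euler('xyz',o['orientation'],degrees=True).as_matrix()
    return (R.T@(np.array(pos)-o['tool_pos'])).round(4), Ro.from_matrix(R.T@Rg).as_rotvec(degrees=True).round(2)
def look(zyaw,tilt):
    z=np.array([np.cos(np.radians(zyaw)),np.sin(np.radians(zyaw)),0]); h=np.cross([0,0,1],z)
    x=np.sin(np.radians(tilt))*h-np.cos(np.radians(tilt))*np.array([0,0,1])
    return np.c_[x,np.cross(z,x),z]
RC=np.array([.5228,.2014]); RA=np.radians(97.32); RR=np.array([[np.cos(RA),-np.sin(RA)],[np.sin(RA),np.cos(RA)]])
def rw(x,y,z): return np.r_[RC+RR@np.array([x,y]),z]   # rack -> world
E
python3 -c "
from h import *
print(*rel([.644,-.041,.093],look(0,30)))"
```

```text
[ 0.1337 -0.0865  0.0865] [ 90.58 -24.26  23.08]
```

Request:
{"method": "drive_tool", "body": {
  "plan": [
    [[0.05, -0.086, 0.086], [90.6, -24.3, 23.1], 1],
    [[0.05, -0.086, 0.086], [90.6, -24.3, 23.1], 1],
    [[0.05, -0.086, 0.086], [90.6, -24.3, 23.1], 1],
    [[0.05, -0.086, 0.086], [90.6, -24.3, 23.1], 1],
    [[0.05, -0.086, 0.086], [90.6, -24.3, 23.1], 1],
    [[0.05, -0.086, 0.086], [90.6, -24.3, 23.1], 1],
    [[0.05, -0.086, 0.086], [90.6, -24.3, 23.1], 1],
    [[0.05, -0.086, 0.086], [90.6, -24.3, 23.1], 1],
    [[0.05, -0.086, 0.086], [90.6, -24.3, 23.1], 1],
    [[0.05, -0.086, 0.086], [90.6, -24.3, 23.1], 1],
    [[0.05, -0.086, 0.086], [90.6, -24.3, 23.1], 1],
    [[0.05, -0.086, 0.086], [90.6, -24.3, 23.1], 1],
    [[0.134, -0.086, 0.086], [90.6, -24.3, 23.1], 1],
    [[0.134, -0.086, 0.086], [90.6, -24.3, 23.1], 1],
    [[0.134, -0.086, 0.086], [90.6, -24.3, 23.1], 1],
    [[0.134, -0.086, 0.086], [90.6, -24.3, 23.1], 1],
    [[0.134, -0.086, 0.086], [90.6, -24.3, 23.1], 1]
  ]
}}

```text
clock: 5.08
tool_pos: [0.6446, -0.0421, 0.0944]
orientation: [89.8, 60.0, 89.9]
force: [0.4, 0.2, 1.0]
opening: 0.0879
```

```bash
python3 - <<'E'
from h import *
np.set_printoptions(precision=4,suppress=True)
o=ctrl.get_obs(); c=cal('wrist'); im=ctrl.snapshot('wrist'); cv2.imwrite('pics/w2full.png',im)
print(o['clock'],o['tool_pos'],o['orientation'],o['joint_pos'])
for k in ['pencil_line','shelf_end']:
    print(k,[(np.round(d['pixel'],1).tolist(),round(d['confidence'],2)) for d in ctrl.landmark_of('wrist',k)][:3])
for q in [(-.095,-.148,.05),(-.095,-.148,.18),(-.095,-.136,.05),(-.095,-.16,.05),(-.069,-.136,.03),(.071,-.148,.05),(-.069,.1,.05)]: print(q,proj(c,rw(*q)))
p=proj(c,rw(-.095,-.148,.05)); a,b=int(p[0]),int(p[1])
x0=max(0,min(560-130,a-65));y0=max(0,min(420-100,b-50)); print('crop',x0,y0)
crop=cv2.resize(im[y0:y0+100,x0:x0+130],None,fx=4,fy=4,interpolation=cv2.INTER_CUBIC)
out=np.zeros((600,800,3),np.uint8); out[:400,:520]=crop; s=cv2.resize(im,(267,200)); out[400:,:267]=s
cv2.imwrite('pics/w2.png',out)
E
```

```text
5.0833 [ 0.6446 -0.0421  0.0944] [89.7586 60.0474 89.9129] [ -5.9579  29.5921   2.7411 -31.9592 -69.7704 -70.8169]
pencil_line []
shelf_end [([440.1, 213.9], 0.76)]
(-0.095, -0.148, 0.05) [407.1107 241.0026]
(-0.095, -0.148, 0.18) [525.6412 294.3546]
(-0.095, -0.136, 0.05) [407.7726 230.0348]
(-0.095, -0.16, 0.05) [406.3818 251.6031]
(-0.069, -0.136, 0.03) [408.8174 216.7182]
(0.071, -0.148, 0.05) [482.4755 199.3737]
(-0.069, 0.1, 0.05) [414.3652 -19.2712]
crop 342 191
```

View pics/w2.png

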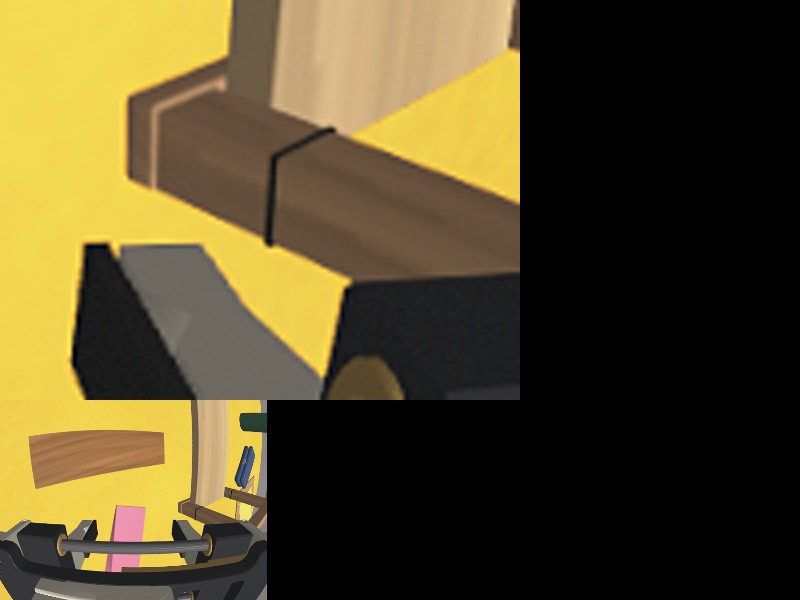

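```bash
cat >> h.py <<'E'
def onplane(c,px,xr):   # -> rack coords of ray hit on rack plane x=xr
    o,d=ray(c,px); n=np.r_[RR[:,0],0]; s=(xr-n@(o-np.r_[RC,0]))/(n@d); X=o+s*d
    return np.r_[RR.T@(X[:2]-RC),X[2]].round(4)
def onplaney(c,px,yr):
    o,d=ray(c,px); n=np.r_[RR[:,1],0]; s=(yr-n@(o-np.r_[RC,0]))/(n@d); X=o+s*d
    return np.r_[RR.T@(X[:2]-RC),X[2]].round(4)
E
python3 - <<'E'
from h import *
c=cal('wrist'); f=lambda u,v:(342+u/4-.375,191+v/4-.375)
for p in [(274,155),(268,242),(128,97),(128,180),(154,110),(154,188)]: print(p,onplane(c,f(*p),-.095))
im=cv2.imread('pics/w2full.png'); 
for k,p in dict(innerback=(335,128)).items(): print(k,onplaney(c,f(*p),-.136))
print('shelf front edge', [onplane(c,f(*p),-.069) for p in [(273,105),(228,90)]])
# rear post crop
p=proj(c,rw(.071,-.148,.05)).astype(int); print(p)
cv2.imwrite('pics/w2b.png',cv2.resize(im[p[1]-60:p[1]+40,p[0]-50:p[0]+75],None,fx=6,fy=6,interpolation=cv2.INTER_CUBIC)); print(p[0]-50,p[1]-60)
print('sides',[onz(c,f(*p),z) for p,z in [((274,155),.053)]])
w=np.array([0.5625,-0.1308]); 
E
```

```text
(274, 155) [-0.095  -0.1348  0.0546]
(268, 242) [-0.095  -0.1588  0.0546]
(128, 97) [-0.095  -0.1351  0.0039]
(128, 180) [-0.095  -0.1597  0.0041]
(154, 110) [-0.095  -0.1358  0.0136]
(154, 188) [-0.095  -0.1585  0.0142]
innerback [-0.0695 -0.136   0.0545]
shelf front edge [array([-0.069 , -0.1364,  0.0332]), array([-0.069 , -0.1369,  0.0171])]
[481 198]
431 138
sides [array([0.66963395, 0.12658699, 0.053     ])]
```

The view shows the pencil line round the front post, at crop (271,200), and reading about 54 mm. The tabletop reference reads 4 mm off at the base, so I'll fine-tune relatively later. Now the grasp.

```bash
python3 - <<'E'
from h import *
c=dict(cal('wrist'))
print(*rel([.5625,-.1308,.12],look(93.04,0)))
# wedge check in w2 at current pose
for n,q in dict(tkR=(.5633+.03,-.1458+.0016,.049),tkL=(.5633-.03,-.1458-.0016,.049)).items(): print(n,proj(c,q))
E
```

```text
[-0.0661 -0.0649 -0.0828] [-90.54  24.45 -22.83]
tkR [ 72.21130001 183.23175471]
tkL [58.25180682 71.88671964]
```

Request:
{"method": "drive_tool", "body": {
  "plan": [
    [[-0.066, -0.065, -0.083], [-90.5, 24.5, -22.8], 1],
    [[-0.066, -0.065, -0.083], [-90.5, 24.5, -22.8], 1],
    [[-0.066, -0.065, -0.083], [-90.5, 24.5, -22.8], 1],
    [[-0.066, -0.065, -0.083], [-90.5, 24.5, -22.8], 1],
    [[-0.066, -0.065, -0.083], [-90.5, 24.5, -22.8], 1],
    [[-0.066, -0.065, -0.083], [-90.5, 24.5, -22.8], 1],
    [[-0.066, -0.065, -0.083], [-90.5, 24.5, -22.8], 1],
    [[-0.066, -0.065, -0.083], [-90.5, 24.5, -22.8], 1],
    [[-0.066, -0.065, -0.083], [-90.5, 24.5, -22.8], 1],
    [[-0.066, -0.065, -0.083], [-90.5, 24.5, -22.8], 1],
    [[-0.066, -0.065, -0.083], [-90.5, 24.5, -22.8], 1],
    [[-0.066, -0.065, -0.083], [-90.5, 24.5, -22.8], 1],
    [[-0.066, -0.065, -0.083], [-90.5, 24.5, -22.8], 1],
    [[-0.066, -0.065, -0.083], [-90.5, 24.5, -22.8], 1],
    [[-0.066, -0.065, -0.083], [-90.5, 24.5, -22.8], 1],
    [[-0.066, -0.065, -0.083], [-90.5, 24.5, -22.8], 1],
    [[-0.066, -0.065, -0.083], [-90.5, 24.5, -22.8], 1]
  ]
}}

```text
clock: 6.65
tool_pos: [0.5631, -0.1306, 0.1211]
orientation: [-70.2, 90.0, 22.8]
force: [0.1, 0.1, 0.3]
opening: 0.088
```

```bash
python3 - <<'E'
from h import *
print(ctrl.get_obs()['tool_pos'],*rel([.5625,-.1308,.008],look(93.04,0)))
c=cal('wrist');im=ctrl.snapshot('wrist')
for d in ctrl.cut_out('wrist','wedge')[:1]:
    ys,xs=np.nonzero(d['pixels']); print(d['pixel'],ys.min(),xs.min(),xs.max())
    r=ys.min()+4; xx=xs[ys==r]; print(onz(c,(xx.min(),r),.049),onz(c,(xx.max(),r),.049))
E
```

```text
[ 0.56311476 -0.13056201  0.12108734] [ 0.1131  0.0007 -0.0002] [-0.11  0.01  0.04]
[283.2, 247.4] 187 241 321
[ 0.59059952 -0.15361682  0.049     ] [ 0.54019733 -0.15619986  0.049     ]
```

Request:
{"method": "drive_tool", "body": {
  "plan": [
    [[0.035, 0, 0], [0, 0, 0], 1],
    [[0.07, -0.001, 0], [0, 0, 0], 1],
    [[0.1, -0.001, 0], [0, 0, 0], 1],
    [[0.112, -0.001, 0], [0, 0, 0], 1],
    [[0.113, -0.001, 0], [0, 0, 0], 1],
    [[0.113, -0.001, 0], [0, 0, 0], 1],
    [[0.113, -0.001, 0], [0, 0, 0], 0.4],
    [[0.113, -0.001, 0], [0, 0, 0], 0.4],
    [[0.113, -0.001, 0], [0, 0, 0], 0.4],
    [[0.113, -0.001, 0], [0, 0, 0], 0.4],
    [[0.113, -0.001, 0], [0, 0, 0], 0.4],
    [[0.113, -0.001, 0], [0, 0, 0], 0.4],
    [[0.113, -0.001, 0], [0, 0, 0], 0.4]
  ]
}}

```text
clock: 7.83
tool_pos: [0.5642, -0.1309, 0.0082]
orientation: [-89.0, 90.0, 3.9]
force: [-1.1, 1.0, 5.7]
opening: 0.06
```

```bash
python3 - <<'E'
from h import *
o=ctrl.get_obs(); print(o['tool_pos'],o['force'],o['opening'])
for x in (-.20,-.14,-.13): print(x, *rel(np.r_[rw(x,-.03,0)[:2],.009],look(97.32,0)))
E
```

```text
[ 0.56421352 -0.1309043   0.00821458] [-1.05575977  0.9953343   5.68487144] 0.060011465247818294
-0.2 [-0.0008 -0.0209  0.1369] [-4.39 -0.    0.04]
-0.14 [-0.0008 -0.0163  0.1967] [-4.39 -0.    0.04]
-0.13 [-0.0008 -0.0155  0.2067] [-4.39 -0.    0.04]
```

Request:
{"method": "drive_tool", "body": {
  "plan": [
    [[0, -0.006, 0.015], [-1.5, 0, 0], 0.4],
    [[0, -0.013, 0.035], [-3, 0, 0], 0.4],
    [[0, -0.02, 0.06], [-4.4, 0, 0], 0.4],
    [[0, -0.022, 0.085], [-4.4, 0, 0], 0.4],
    [[0, -0.022, 0.105], [-4.4, 0, 0], 0.4],
    [[0, -0.021, 0.12], [-4.4, 0, 0], 0.4],
    [[0, -0.021, 0.13], [-4.4, 0, 0], 0.4],
    [[0, -0.021, 0.138], [-4.4, 0, 0], 0.4],
    [[0, -0.02, 0.145], [-4.4, 0, 0], 0.4],
    [[0, -0.02, 0.152], [-4.4, 0, 0], 0.4],
    [[0, -0.019, 0.159], [-4.4, 0, 0], 0.4],
    [[0, -0.018, 0.166], [-4.4, 0, 0], 0.4],
    [[0, -0.018, 0.172], [-4.4, 0, 0], 0.4],
    [[0, -0.017, 0.178], [-4.4, 0, 0], 0.4],
    [[0, -0.017, 0.184], [-4.4, 0, 0], 0.4],
    [[0, -0.016, 0.188], [-4.4, 0, 0], 0.4],
    [[0, -0.016, 0.19], [-4.4, 0, 0], 0.4],
    [[0, -0.016, 0.19], [-4.4, 0, 0], 0.4]
  ]
}}

```text
clock: 9.33
tool_pos: [0.57, 0.0585, 0.0082]
orientation: [152.7, 89.9, -110.0]
force: [-1.2, -4.9, 1.0]
opening: 0.0597
```

```bash
python3 - <<'E'
from h import *
o=ctrl.get_obs(); print(o['tool_pos'],o['orientation'],o['force'],o['opening'],'rack',RR.T@(o['tool_pos'][:2]-RC))
ims={n:ctrl.snapshot(n) for n in ('side','top')}
a=cv2.resize(ims['top'][130:290,150:310],(600,600),interpolation=cv2.INTER_CUBIC)
cv2.imwrite('pics/t2.png',a)
E
```

```text
[0.56996998 0.05853747 0.00824497] [ 152.73776144   89.93704131 -109.97266108] [-1.20224456 -4.91654583  1.00738129] 0.059713573254005614 rack [-0.14770817 -0.02858331]
```

View pics/t2.png

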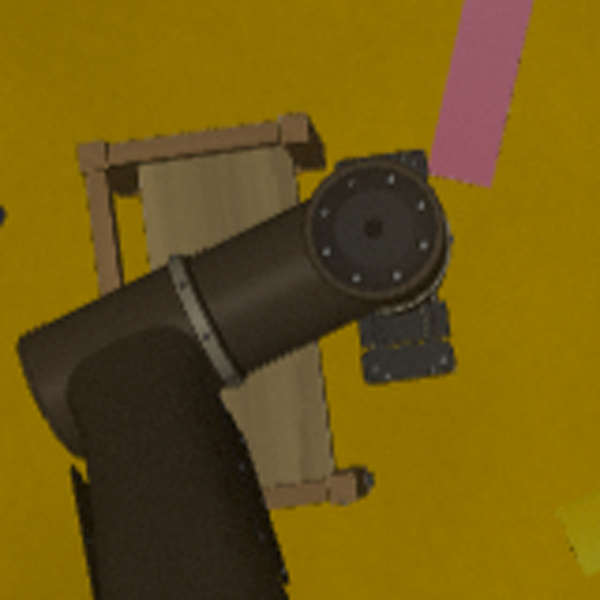

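Request:
{"method": "drive_tool", "body": {
  "plan": [
    [[0, 0, 0.004], [0, 0, 0], 0.4],
    [[0, 0, 0.008], [0, 0, 0], 0.4],
    [[0, 0, 0.012], [0, 0, 0], 0.4],
    [[0, 0, 0.014], [0, 0, 0], 0.4],
    [[0, 0, 0.014], [0, 0, 0], 0.4],
    [[0, 0, 0.014], [0, 0, 0], 0.4],
    [[0, 0, 0.014], [0, 0, 0], 0.9],
    [[0, 0, 0.014], [0, 0, 0], 0.9],
    [[0, 0, 0.014], [0, 0, 0], 0.9],
    [[0, 0, 0.014], [0, 0, 0], 0.9],
    [[0, 0, 0.014], [0, 0, 0], 0.9],
    [[-0.03, 0, 0.005], [0, 0, 0], 0.9],
    [[-0.06, 0, -0.02], [0, 0, 0], 0.9],
    [[-0.1, 0, -0.06], [0, 0, 0], 0.9],
    [[-0.12, 0, -0.1], [0, 0, 0], 0.9],
    [[-0.12, 0, -0.1], [0, 0, 0], 0.9],
    [[-0.12, 0, -0.1], [0, 0, 0], 0.9]
  ]
}}

```text
clock: 10.85
tool_pos: [0.5844, -0.0429, 0.1314]
orientation: [-99.8, 89.7, -2.6]
force: [0.3, 0.3, -0.3]
opening: 0.0788
```

```bash
python3 - <<'E'
from h import *
print(*rel([.645,-.041,.094],look(0,30)))
E
```

```text
[ 0.0377 -0.0602 -0.0056] [ 94.76 -25.19  22.62]
```

Request:
{"method": "drive_tool", "body": {
  "plan": [
    [[0, -0.06, -0.006], [94.8, -25.2, 22.6], 0.9],
    [[0, -0.06, -0.006], [94.8, -25.2, 22.6], 0.9],
    [[0, -0.06, -0.006], [94.8, -25.2, 22.6], 0.9],
    [[0, -0.06, -0.006], [94.8, -25.2, 22.6], 0.9],
    [[0, -0.06, -0.006], [94.8, -25.2, 22.6], 0.9],
    [[0, -0.06, -0.006], [94.8, -25.2, 22.6], 0.9],
    [[0, -0.06, -0.006], [94.8, -25.2, 22.6], 0.9],
    [[0, -0.06, -0.006], [94.8, -25.2, 22.6], 0.9],
    [[0, -0.06, -0.006], [94.8, -25.2, 22.6], 0.9],
    [[0, -0.06, -0.006], [94.8, -25.2, 22.6], 0.9],
    [[0, -0.06, -0.006], [94.8, -25.2, 22.6], 0.9],
    [[0, -0.06, -0.006], [94.8, -25.2, 22.6], 0.9],
    [[0, -0.06, -0.006], [94.8, -25.2, 22.6], 0.9],
    [[0, -0.06, -0.006], [94.8, -25.2, 22.6], 0.9],
    [[0.038, -0.06, -0.006], [94.8, -25.2, 22.6], 0.9],
    [[0.038, -0.06, -0.006], [94.8, -25.2, 22.6], 0.9],
    [[0.038, -0.06, -0.006], [94.8, -25.2, 22.6], 0.9]
  ]
}}

```text
clock: 12.27
tool_pos: [0.6432, -0.0409, 0.0916]
orientation: [90.6, 60.0, 90.5]
force: [0.7, 0.6, 0.6]
opening: 0.0793
```

```bash
python3 - <<'E'
from h import *
o=ctrl.get_obs(); c=cal('wrist'); im=ctrl.snapshot('wrist'); cv2.imwrite('pics/w3full.png',im)
print(o['clock'],o['tool_pos'],o['orientation'])
x0,y0=350,180
out=np.zeros((600,800,3),np.uint8); out[:420,:750]=cv2.resize(im[y0:y0+70,x0:x0+125],None,fx=6,fy=6,interpolation=cv2.INTER_CUBIC)
out[420:,:240]=cv2.resize(im,(240,180)); cv2.imwrite('pics/w3.png',out)
E
```

```text
12.2667 [ 0.64321004 -0.04091478  0.09161432] [90.5918822  59.97351968 90.50648455]
```

View pics/w3.png

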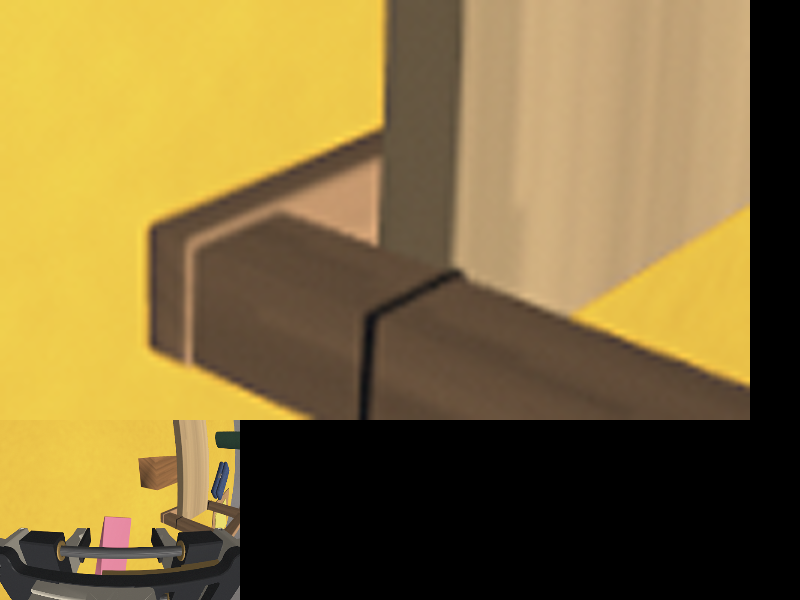

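```bash
python3 - <<'E'
from h import *
c=cal('wrist'); f=lambda u,v:(350+u/6-.42,180+v/6-.42)
print('line inner back',onplaney(c,f(458,273),-.136),'front corner',onplane(c,f(371,316),-.095),'outer',onplane(c,f(364,410),-.095))
for p in [(463,0),(456,180),(452,262)]: print('shelf top',onplane(c,f(*p),-.069))
for p in [(387,0),(383,150),(380,245)]: print('shelf bot',onplane(c,f(*p),-.069))
print(onplane(c,f(150,228),-.095),onplane(c,f(190,246),-.095))
# shelf top edge: subpixel gradient along rows of picture
im=cv2.imread('pics/w3full.png').astype(float).sum(2)
r=range(181,224,6)
for y in r:
    g=np.diff(cv2.GaussianBlur(im,(1,3),0)[y]); s=slice(418,432); k=418+np.argmax(g[s]); w=g[k-1:k+2]; w=np.maximum(w,0)
    print(y, onplane(c,((np.arange(k-1,k+2)*w).sum()/w.sum()+.5,y),-.069))
E
```

```text
line inner back [-0.0721 -0.136   0.0551] front corner [-0.095  -0.1362  0.0543] outer [-0.095  -0.1534  0.0541]
shelf top [-0.069  -0.0901  0.0511]
shelf top [-0.069  -0.1213  0.0512]
shelf top [-0.069  -0.1362  0.0514]
shelf bot [-0.069  -0.0935  0.0352]
shelf bot [-0.069  -0.1203  0.0352]
shelf bot [-0.069  -0.1379  0.0355]
[-0.095  -0.1364  0.0033] [-0.095  -0.1368  0.0133]
181 [-0.069  -0.0915  0.0513]
187 [-0.069  -0.0976  0.0514]
193 [-0.069  -0.1038  0.0513]
199 [-0.069  -0.11    0.0513]
205 [-0.069  -0.1164  0.0513]
211 [-0.069  -0.1228  0.0514]
217 [-0.069  -0.1292  0.0515]
223 [-0.069  -0.1358  0.0517]
```

The line reads 54.4 mm in this view, on post face and inner corner (crop (371,316) and (458,273)). The shelf's top edge reads 51.6 mm, rising to about 51.7 at the end, so it is about 2.7 mm low. That needs about 6.5 mm more push, so I'll regrip.

```bash
python3 - <<'E'
from h import *
print(*rel(np.r_[rw(-.150,-.0286,0)[:2],.125],look(97.1,0)))
E
```

```text
[ 0.0213  0.1001 -0.0742] [-94.64  25.24 -22.48]
```

Request:
{"method": "drive_tool", "body": {
  "plan": [
    [[0, 0.03, -0.074], [-94.6, 25.2, -22.5], 0.9],
    [[0, 0.03, -0.074], [-94.6, 25.2, -22.5], 0.9],
    [[0, 0.03, -0.074], [-94.6, 25.2, -22.5], 0.9],
    [[0, 0.03, -0.074], [-94.6, 25.2, -22.5], 0.9],
    [[0, 0.03, -0.074], [-94.6, 25.2, -22.5], 0.9],
    [[0, 0.03, -0.074], [-94.6, 25.2, -22.5], 0.9],
    [[0, 0.03, -0.074], [-94.6, 25.2, -22.5], 0.9],
    [[0, 0.03, -0.074], [-94.6, 25.2, -22.5], 0.9],
    [[0, 0.03, -0.074], [-94.6, 25.2, -22.5], 0.9],
    [[0, 0.03, -0.074], [-94.6, 25.2, -22.5], 0.9],
    [[0, 0.03, -0.074], [-94.6, 25.2, -22.5], 0.9],
    [[0, 0.03, -0.074], [-94.6, 25.2, -22.5], 0.9],
    [[0, 0.03, -0.074], [-94.6, 25.2, -22.5], 0.9],
    [[0, 0.03, -0.074], [-94.6, 25.2, -22.5], 0.9],
    [[0.021, 0.1, -0.074], [-94.6, 25.2, -22.5], 0.9],
    [[0.021, 0.1, -0.074], [-94.6, 25.2, -22.5], 0.9],
    [[0.021, 0.1, -0.074], [-94.6, 25.2, -22.5], 0.9],
    [[0.021, 0.1, -0.074], [-94.6, 25.2, -22.5], 0.9],
    [[0.021, 0.1, -0.074], [-94.6, 25.2, -22.5], 0.9]
  ]
}}

```text
clock: 13.9
tool_pos: [0.5709, 0.0568, 0.1265]
orientation: [-76.7, 89.9, 20.5]
force: [0.0, -0.4, 0.3]
opening: 0.0789
```

```bash
python3 - <<'E'
from h import *
o=ctrl.get_obs();print(o['tool_pos'],'rack',RR.T@(o['tool_pos'][:2]-RC))
for x in (-.134,-.1275):print(*rel(np.r_[rw(x,-.0286,0)[:2],.008],look(97.1,0)))
E
```

```text
[0.5709091  0.05680825 0.12646859] rack [-0.14954295 -0.02929446]
[0.1185 0.001  0.0155] [0.04 0.03 0.13]
[0.1185 0.001  0.022 ] [0.04 0.03 0.13]
```

Request:
{"method": "drive_tool", "body": {
  "plan": [
    [[0.03, 0.001, 0.0155], [0, 0, 0], 1],
    [[0.06, 0.001, 0.0155], [0, 0, 0], 1],
    [[0.09, 0.001, 0.0155], [0, 0, 0], 1],
    [[0.11, 0.001, 0.0155], [0, 0, 0], 1],
    [[0.1185, 0.001, 0.0155], [0, 0, 0], 1],
    [[0.1185, 0.001, 0.0155], [0, 0, 0], 1],
    [[0.1185, 0.001, 0.0155], [0, 0, 0], 0.4],
    [[0.1185, 0.001, 0.0155], [0, 0, 0], 0.4],
    [[0.1185, 0.001, 0.0155], [0, 0, 0], 0.4],
    [[0.1185, 0.001, 0.0155], [0, 0, 0], 0.4],
    [[0.1185, 0.001, 0.0155], [0, 0, 0], 0.4],
    [[0.1185, 0.001, 0.0155], [0, 0, 0], 0.4],
    [[0.1185, 0.001, 0.0155], [0, 0, 0], 0.4]
  ]
}}

```text
clock: 14.98
tool_pos: [0.5682, 0.0721, 0.0089]
orientation: [-80.2, 89.9, 17.0]
force: [-1.7, 0.2, 6.6]
opening: 0.0598
```

Request:
{"method": "drive_tool", "body": {
  "plan": [
    [[0, 0, 0.002], [0, 0, 0], 0.4],
    [[0, 0, 0.004], [0, 0, 0], 0.4],
    [[0, 0, 0.006], [0, 0, 0], 0.4],
    [[0, 0, 0.0065], [0, 0, 0], 0.4],
    [[0, 0, 0.0065], [0, 0, 0], 0.4],
    [[0, 0, 0.0065], [0, 0, 0], 0.4],
    [[0, 0, 0.0065], [0, 0, 0], 0.4]
  ]
}}

```text
clock: 15.57
tool_pos: [0.5668, 0.0773, 0.009]
orientation: [-123.5, 89.9, -26.3]
force: [1.1, -7.8, -0.5]
opening: 0.0602
```

Request:
{"method": "drive_tool", "body": {
  "plan": [
    [[0, 0, 0], [0, 0, 0], 0.9],
    [[0, 0, 0], [0, 0, 0], 0.9],
    [[0, 0, 0], [0, 0, 0], 0.9],
    [[0, 0, 0], [0, 0, 0], 0.9],
    [[0, 0, 0], [0, 0, 0], 0.9],
    [[-0.03, 0, -0.005], [0, 0, 0], 0.9],
    [[-0.06, 0, -0.03], [0, 0, 0], 0.9],
    [[-0.1, 0, -0.07], [0, 0, 0], 0.9],
    [[-0.12, 0, -0.114], [0, 0, 0], 0.9],
    [[-0.12, 0, -0.114], [0, 0, 0], 0.9],
    [[-0.12, 0, -0.114], [0, 0, 0], 0.9]
  ]
}}

```text
clock: 16.48
tool_pos: [0.5827, -0.0384, 0.1323]
orientation: [-97.9, 89.6, -0.8]
force: [0.7, 0.7, -0.5]
opening: 0.0783
```

```bash
python3 - <<'E'
from h import *
print(*rel([.645,-.035,.09],look(0,35)))
E
```

```text
[ 0.0427 -0.062  -0.0043] [ 93.79 -29.28  26.43]
```

Request:
{"method": "drive_tool", "body": {
  "plan": [
    [[0, -0.062, -0.004], [93.8, -29.3, 26.4], 0.9],
    [[0, -0.062, -0.004], [93.8, -29.3, 26.4], 0.9],
    [[0, -0.062, -0.004], [93.8, -29.3, 26.4], 0.9],
    [[0, -0.062, -0.004], [93.8, -29.3, 26.4], 0.9],
    [[0, -0.062, -0.004], [93.8, -29.3, 26.4], 0.9],
    [[0, -0.062, -0.004], [93.8, -29.3, 26.4], 0.9],
    [[0, -0.062, -0.004], [93.8, -29.3, 26.4], 0.9],
    [[0, -0.062, -0.004], [93.8, -29.3, 26.4], 0.9],
    [[0, -0.062, -0.004], [93.8, -29.3, 26.4], 0.9],
    [[0, -0.062, -0.004], [93.8, -29.3, 26.4], 0.9],
    [[0, -0.062, -0.004], [93.8, -29.3, 26.4], 0.9],
    [[0, -0.062, -0.004], [93.8, -29.3, 26.4], 0.9],
    [[0, -0.062, -0.004], [93.8, -29.3, 26.4], 0.9],
    [[0, -0.062, -0.004], [93.8, -29.3, 26.4], 0.9],
    [[0.043, -0.062, -0.004], [93.8, -29.3, 26.4], 0.9],
    [[0.043, -0.062, -0.004], [93.8, -29.3, 26.4], 0.9],
    [[0.043, -0.062, -0.004], [93.8, -29.3, 26.4], 0.9],
    [[0.043, -0.062, -0.004], [93.8, -29.3, 26.4], 0.9]
  ]
}}

```text
clock: 17.98
tool_pos: [0.6451, -0.0344, 0.0901]
orientation: [90.0, 55.0, 90.1]
force: [0.4, -0.9, 0.3]
opening: 0.0788
```

```bash
python3 - <<'E'
from h import *
o=ctrl.get_obs(); c=cal('wrist'); im=ctrl.snapshot('wrist'); cv2.imwrite('pics/w4full.png',im)
print(o['clock'],o['tool_pos'],o['orientation'])
p=proj(c,rw(-.095,-.148,.054)).astype(int); x0,y0=p[0]-45,p[1]-55; print('crop',x0,y0)
out=np.zeros((600,800,3),np.uint8); out[:420,:750]=cv2.resize(im[y0:y0+70,x0:x0+125],None,fx=6,fy=6,interpolation=cv2.INTER_CUBIC)
out[420:,:240]=cv2.resize(im,(240,180)); cv2.imwrite('pics/w4.png',out)
g=cv2.GaussianBlur(im.astype(float).sum(2),(1,3),0)
for yr in (-.09,-.1,-.11,-.12,-.13):
    q=proj(c,rw(-.069,yr,.0535)); y=int(round(q[1])); a=int(q[0]); d=np.diff(g[y])
    k=a-8+np.argmax(d[a-8:a+8]); w=np.maximum(d[k-1:k+2],0); print(y,k,onplane(c,((np.arange(k-1,k+2)*w).sum()/w.sum()+.5,y),-.069))
# line on front face: darkest along image row-ish
for yr in (-.14,-.145,-.15,-.155):
    q=proj(c,rw(-.095,yr,.054)); y=int(round(q[1])); a=int(q[0]); s=g[y,a-6:a+7]; k=a-6+np.argmin(s); w=np.maximum(np.median(s)-g[y,k-2:k+3],0)
    print('line',y,k,onplane(c,((np.arange(k-2,k+3)*w).sum()/w.sum(),y),-.095))
E
```

```text
17.9833 [ 0.64513047 -0.03444282  0.09007792] [90.00213845 55.04396741 90.10293851]
crop 350 186
178 410 [-0.069  -0.0907  0.0514]
188 410 [-0.069  -0.1008  0.0515]
197 410 [-0.069  -0.1102  0.0515]
207 410 [-0.069  -0.1208  0.0516]
216 409 [-0.069  -0.1306  0.0517]
line 234 395 [-0.095  -0.1406  0.0526]
line 238 395 [-0.095  -0.145   0.0525]
line 243 395 [-0.095  -0.1506  0.0525]
line 247 394 [-0.095  -0.155   0.0525]
```

View pics/w4.png

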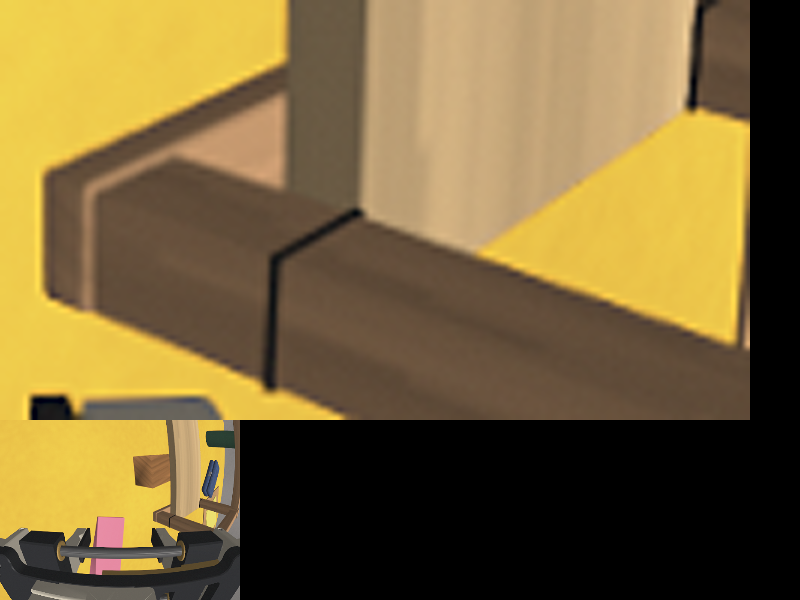

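The line and the shelf's top edge now almost coincide. The line's inner end is at crop (360,212) and the shelf edge at (359,212). At the rear the line's foot is at (692,107) and the shelf corner at (690,110). Numerically the shelf is still about 0.6–0.8 mm low, so one last push of about 1.6 mm effective. The previous push lost about 1 mm to compliance.

```bash
python3 - <<'E'
from h import *
print(*rel([.5692,.057,.125],look(97.1,0)))
E
```

```text
[ 0.0244  0.0947 -0.0763] [-93.63  29.55 -26.  ]
```

Request:
{"method": "drive_tool", "body": {
  "plan": [
    [[0, 0.03, -0.076], [-93.6, 29.6, -26], 1],
    [[0, 0.03, -0.076], [-93.6, 29.6, -26], 1],
    [[0, 0.03, -0.076], [-93.6, 29.6, -26], 1],
    [[0, 0.03, -0.076], [-93.6, 29.6, -26], 1],
    [[0, 0.03, -0.076], [-93.6, 29.6, -26], 1],
    [[0, 0.03, -0.076], [-93.6, 29.6, -26], 1],
    [[0, 0.03, -0.076], [-93.6, 29.6, -26], 1],
    [[0, 0.03, -0.076], [-93.6, 29.6, -26], 1],
    [[0, 0.03, -0.076], [-93.6, 29.6, -26], 1],
    [[0, 0.03, -0.076], [-93.6, 29.6, -26], 1],
    [[0, 0.03, -0.076], [-93.6, 29.6, -26], 1],
    [[0, 0.03, -0.076], [-93.6, 29.6, -26], 1],
    [[0, 0.03, -0.076], [-93.6, 29.6, -26], 1],
    [[0, 0.03, -0.076], [-93.6, 29.6, -26], 1],
    [[0.024, 0.095, -0.076], [-93.6, 29.6, -26], 1],
    [[0.024, 0.095, -0.076], [-93.6, 29.6, -26], 1],
    [[0.024, 0.095, -0.076], [-93.6, 29.6, -26], 1],
    [[0.024, 0.095, -0.076], [-93.6, 29.6, -26], 1],
    [[0.024, 0.095, -0.076], [-93.6, 29.6, -26], 1],
    [[0.024, 0.095, -0.076], [-93.6, 29.6, -26], 1]
  ]
}}

```text
clock: 19.7
tool_pos: [0.5696, 0.0569, 0.1261]
orientation: [-159.2, 90.0, -62.1]
force: [0.5, 0.3, -0.3]
opening: 0.0875
```

```bash
python3 - <<'E'
from h import *
o=ctrl.get_obs();print(o['tool_pos'],'rack',RR.T@(o['tool_pos'][:2]-RC))
print(*rel([.5668,.0773,.009],look(97.1,0)))
E
```

```text
[0.56962287 0.05687297 0.12612651] rack [-0.14931488 -0.02802696]
[0.1171 0.0003 0.0207] [-0.01 -0.02  0.01]
```

Request:
{"method": "drive_tool", "body": {
  "plan": [
    [[0.03, 0, 0.0195], [0, 0, 0], 1],
    [[0.06, 0, 0.0195], [0, 0, 0], 1],
    [[0.09, 0, 0.0195], [0, 0, 0], 1],
    [[0.11, 0, 0.0195], [0, 0, 0], 1],
    [[0.117, 0, 0.0195], [0, 0, 0], 1],
    [[0.117, 0, 0.0195], [0, 0, 0], 1],
    [[0.117, 0, 0.0195], [0, 0, 0], 0.4],
    [[0.117, 0, 0.0195], [0, 0, 0], 0.4],
    [[0.117, 0, 0.0195], [0, 0, 0], 0.4],
    [[0.117, 0, 0.0195], [0, 0, 0], 0.4],
    [[0.117, 0, 0.0195], [0, 0, 0], 0.4],
    [[0.117, 0, 0.0195], [0, 0, 0], 0.4],
    [[0.117, 0, 0.0195], [0, 0, 0], 0.4]
  ]
}}

```text
clock: 20.78
tool_pos: [0.5673, 0.0762, 0.0101]
orientation: [-119.2, 90.0, -22.1]
force: [-2.6, -1.4, 7.3]
opening: 0.06
```

Request:
{"method": "drive_tool", "body": {
  "plan": [
    [[0, 0, 0.0015], [0, 0, 0], 0.4],
    [[0, 0, 0.0027], [0, 0, 0], 0.4],
    [[0, 0, 0.0027], [0, 0, 0], 0.4],
    [[0, 0, 0.0027], [0, 0, 0], 0.4],
    [[0, 0, 0.0027], [0, 0, 0], 0.4]
  ]
}}

```text
clock: 21.2
tool_pos: [0.5666, 0.078, 0.0101]
orientation: [173.4, 89.9, -89.5]
force: [-0.5, -4.8, -0.0]
opening: 0.0604
```

Request:
{"method": "drive_tool", "body": {
  "plan": [
    [[0, 0, 0], [0, 0, 0], 0.9],
    [[0, 0, 0], [0, 0, 0], 0.9],
    [[0, 0, 0], [0, 0, 0], 0.9],
    [[0, 0, 0], [0, 0, 0], 0.9],
    [[0, 0, 0], [0, 0, 0], 0.9],
    [[-0.03, 0, -0.005], [0, 0, 0], 0.9],
    [[-0.06, 0, -0.03], [0, 0, 0], 0.9],
    [[-0.1, 0, -0.07], [0, 0, 0], 0.9],
    [[-0.12, 0, -0.114], [0, 0, 0], 0.9],
    [[-0.12, 0, -0.114], [0, 0, 0], 0.9],
    [[-0.12, 0, -0.114], [0, 0, 0], 0.9]
  ]
}}

```text
clock: 22.12
tool_pos: [0.5824, -0.0376, 0.1335]
orientation: [-106.3, 89.7, -9.3]
force: [0.4, 0.1, 0.4]
opening: 0.0788
```

Request:
{"method": "drive_tool", "body": {
  "plan": [
    [[0, -0.062, -0.004], [93.8, -29.3, 26.4], 0.9],
    [[0, -0.062, -0.004], [93.8, -29.3, 26.4], 0.9],
    [[0, -0.062, -0.004], [93.8, -29.3, 26.4], 0.9],
    [[0, -0.062, -0.004], [93.8, -29.3, 26.4], 0.9],
    [[0, -0.062, -0.004], [93.8, -29.3, 26.4], 0.9],
    [[0, -0.062, -0.004], [93.8, -29.3, 26.4], 0.9],
    [[0, -0.062, -0.004], [93.8, -29.3, 26.4], 0.9],
    [[0, -0.062, -0.004], [93.8, -29.3, 26.4], 0.9],
    [[0, -0.062, -0.004], [93.8, -29.3, 26.4], 0.9],
    [[0, -0.062, -0.004], [93.8, -29.3, 26.4], 0.9],
    [[0, -0.062, -0.004], [93.8, -29.3, 26.4], 0.9],
    [[0, -0.062, -0.004], [93.8, -29.3, 26.4], 0.9],
    [[0, -0.062, -0.004], [93.8, -29.3, 26.4], 0.9],
    [[0, -0.062, -0.004], [93.8, -29.3, 26.4], 0.9],
    [[0.043, -0.062, -0.004], [93.8, -29.3, 26.4], 0.9],
    [[0.043, -0.062, -0.004], [93.8, -29.3, 26.4], 0.9],
    [[0.043, -0.062, -0.004], [93.8, -29.3, 26.4], 0.9],
    [[0.043, -0.062, -0.004], [93.8, -29.3, 26.4], 0.9]
  ]
}}

```text
clock: 23.62
tool_pos: [0.6448, -0.0338, 0.0912]
orientation: [90.1, 55.1, 90.2]
force: [0.6, 0.3, 0.4]
opening: 0.0789
```

```bash
python3 - <<'E'
from h import *
o=ctrl.get_obs(); c=cal('wrist'); im=ctrl.snapshot('wrist'); cv2.imwrite('pics/w5full.png',im)
print(o['clock'],o['tool_pos'],o['orientation'])
p=proj(c,rw(-.095,-.148,.054)).astype(int); x0,y0=p[0]-45,p[1]-55; print('crop',x0,y0)
out=np.zeros((600,800,3),np.uint8); out[:420,:750]=cv2.resize(im[y0:y0+70,x0:x0+125],None,fx=6,fy=6,interpolation=cv2.INTER_CUBIC)
top=ctrl.snapshot('top')[150:280,160:320]
out[420:,:240]=cv2.resize(im,(240,180)); out[420:,260:480]=cv2.resize(top,(220,180)); cv2.imwrite('pics/w5.png',out)
g=cv2.GaussianBlur(im.astype(float).sum(2),(1,3),0)
for yr in (-.09,-.1,-.11,-.12,-.13):
    q=proj(c,rw(-.069,yr,.0535)); y=int(round(q[1])); a=int(q[0]); d=np.diff(g[y])
    k=a-8+np.argmax(d[a-8:a+8]); w=np.maximum(d[k-1:k+2],0); print(y,k,onplane(c,((np.arange(k-1,k+2)*w).sum()/w.sum()+.5,y),-.069))
for yr in (-.14,-.145,-.15,-.155):
    q=proj(c,rw(-.095,yr,.054)); y=int(round(q[1])); a=int(q[0]); s=g[y,a-6:a+7]; k=a-6+np.argmin(s); w=np.maximum(np.median(s)-g[y,k-2:k+3],0)
    print('line',y,k,onplane(c,((np.arange(k-2,k+3)*w).sum()/w.sum(),y),-.095))
E
```

```text
23.6167 [ 0.64482368 -0.03383293  0.09119283] [90.14829438 55.08177964 90.16249852]
crop 349 186
178 410 [-0.069  -0.0905  0.052 ]
188 409 [-0.069  -0.1007  0.0519]
197 409 [-0.069  -0.11    0.0521]
207 409 [-0.069  -0.1206  0.0523]
216 409 [-0.069  -0.1304  0.0523]
line 234 394 [-0.095  -0.1406  0.0526]
line 238 394 [-0.095  -0.145   0.0525]
line 243 393 [-0.095  -0.1505  0.0526]
line 247 393 [-0.095  -0.155   0.0526]
```

View pics/w5.png

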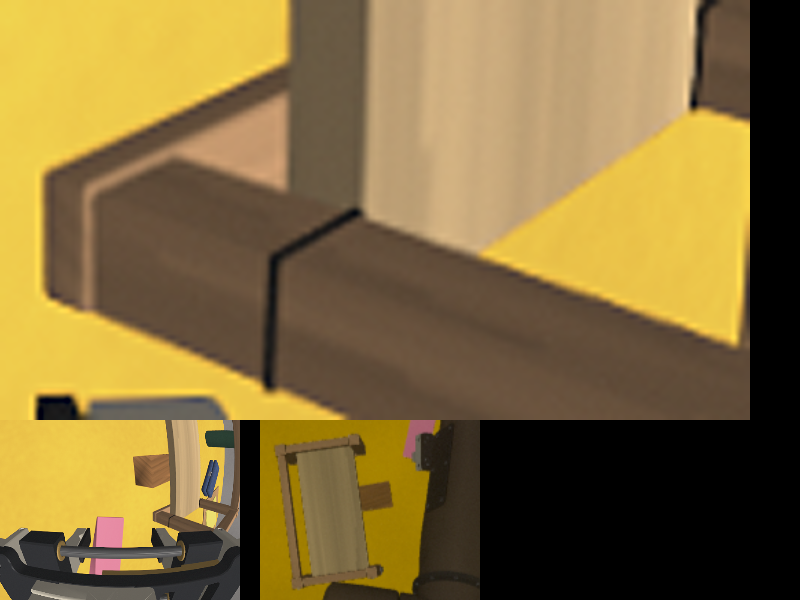

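The shelf's top edge extrapolates to 52.5 mm at its end and the line reads 52.6 mm in the same view. Line and edge meet at crop (361,211) and (694,106). The wedge lies straight under the shelf and the gripper is clear.

```bash
python3 -c "
from plant import ctrl
print(ctrl.close_job())"
```

```text
the job is handed in; nothing more can be done
None
```

I slid the brown wooden wedge, thin end first, in under the shelf from the rack's open front. Two fine pushes followed, with the line checked before and after each. Then I released the wedge and backed off; the job was handed in at about 24 s.

**Level with the line:** In the last wrist view the top of the loose end reads about 52.5 mm and the pencil line 52.6 mm. The two visibly meet at both posts.

**Wedge and surroundings:** The wedge lies under the shelf with only its thick end showing. The gripper stands clear with no force to speak of. I did not go near the flask, spectacle case, bowl or screwdriver, but I took no separate final picture of them.

**Disagreement:** Absolute heights differed between views. The line read 54.4 mm in an earlier view and 52.6 mm in the last, and points near the table read 3–4 mm high. I therefore set the shelf by comparing it with the line in the same picture, not by absolute height.

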